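# Loosen the fan's left-hand blade nut

## Robot

A 6-joint arm with a two-finger parallel gripper is mounted at the origin on the work surface. World frame = base frame: x ahead of the robot, y to its left, z up, the work surface at z = 0. Lengths are in m, angles in rad, forces in N, time in s.
With the tool pointing down it reaches from about 0.3 to 0.875 m from the base axis. Payload 6.4 kg.
Tool frame: the origin (TCP) lies midway between the tips of the shut fingers; the grasp point (between the pads) lies 19 mm behind it; z points along the fingers, y is the direction in which the jaws open and shut (so a half turn about z gives the same grasp; the last joint's range is limited). The gripper opens to 85 mm and grips with 20 to 120 N. Pads are 22 mm wide; open, the fingers measure 114 mm over their backs; the gripper's body (76 mm by 85 mm) begins 54 mm behind the grasp point. The pads swing forward as they close: fully open they stand 13 mm farther back than shut.
Start: joints at [1.117, 0.181, 1.607, -0, 1.354, -0.206], TCP at [0.141, 0.557, 0.231] pointing down, gripper open.
Joint ranges: [-2.99, 2.99], [-0.89, 2.07], [0.3, 2.58], [-1.14, 4.28], [0, 2.63], [-3.12, 3.12]. Speed limits (rad/s): [2.57, 2.57, 3.01, 3.14, 3.14, 3.14].

## Interface

Orientations are given as a unit quaternion [w, x, y, z].
In Python, from bench import get_obs, camera, hand_in gives the robot as it stands.
- The arm moves only by the tool drive_tool, never from a script. Its argument "deltas" is a list of rows, each a list of 2 entries, a list of its own where there are three numbers: the shift along the world's x, y, z in m, then the turn about the world's z in rad. A call has 1 to 10 rows; each row shifts and turns the pose as measured when the row begins; what a row does not reach is not made up. A row lasts 1/10 s, in which the tool goes at most 50 mm and 8.59 degrees, less where a joint would pass 70% of its speed; a pose out of reach is approached as far as the arm can. A call is refused whole if a number of a shift passes 0.05 or a number of a turn 0.15, either way. A call with a gripper value outside its range is refused whole. "gripper" is the opening, from 0 (shut) to 1 (fully open), set as the call begins (left out, the last holds). The fingers move at their own pace and stop on an object; the grip force is fixed at half the most. Time passes only in rows, so rows that do not move let the fingers close. It gives the time, the measured TCP pose, the force and the opening at its end, in the units of the state.
- get_obs(): the state, without advancing time (a new reading comes with each control period).
- camera(name): name is "side" or "top"; returns a dict with "frame" (420x560x3 uint8, red, green, blue), "fx", "fy", "cx", "cy" (pixels), "eye" and "attitude" of the camera in the world. Camera axes: x right, y down, z forward; pixel columns grow to the right and rows downward; lengths in m; the calibration is good to about 2 mm. A picture is of the moment at which its call begins. There is no depth.
- hand_in(): hands the job in, once; it reports no verdict.
The state is a dict: "time_s": time; "q": joint angles; "dq": joint speeds; "joint_efforts": joint torques, N m; "eef_pos": TCP position; "eef_rot": TCP orientation; "wrist_force": force on the tool from outside, world axes, zero at the start; "torque": the same for the moment, N m; "opening": opening from 0.0 (shut) to 1.0 (fully open).
Only numpy, scipy, OpenCV 4.12 (cv2) and the standard library are available. Lean on these libraries where they do the work, as an engineer would, in place of code of your own. Each camera call takes 0.05 s, during which the arm holds its last target.

## Task

The small white fan on the dresser lies face up with its front guard off, ready for its blades to be cleaned. Loosen the black wing nut in the middle of the blades by about 70 degrees and let go of it; it is reverse-threaded, so it comes undone the opposite way from an ordinary nut, and must not be tightened further. Leave the speed knob on the fan's foot as it is.

Things in the scene. Friction and masses are not known exactly. Their poses are not given: they have to be found in the camera images.
- nut_grip (a point): Centre of the blade nut's black wing, about 130 mm above the dresser, on the nut's vertical axis (z up); it turns with the nut. The wing is a bar 46 mm long (this point's x), 18 mm thick (y), 28 mm tall (14 mm above and below this point); which way it points differs; under it an 18 mm round collar goes down to the flat hub, 24 mm below this point. Blades and basket rim are at least 27 mm below it.
- blade_nut (a joint): Turn of the nut, rad: 0 to 0.12 at the start (tight), growing as it comes undone. Left-hand thread: it grows when turned CLOCKWISE seen from above, and the nut rises 1.9 mm per rad. Steady friction about 0.08 N m; it stays where left. Counter-clockwise tightens it, to a stop at -0.35; the other stop is at 2.2.
- fan: White desk fan that stands firm, face up, shaft locked. Origin: on the dresser under the nut's axis, z up. Open round basket, 210 mm outer diameter, rim 102 mm high; in it five pale grey blades out to 91 mm radius round a 60 mm hub. Its flat foot (24 mm thick) sticks out of the basket along -x, to 165 mm from the axis, and carries the speed knob.
- speed_knob (a joint): Turn of the fan's speed knob, rad, 0 at the start; light to turn, must stay. A smaller black knob, 32 mm across, on the fan's foot 138 mm from the nut's axis along the fan's -x, all below 70 mm over the dresser.

How it is judged:
By the outcome, as a careful person would: the job done as asked, in the order asked, and still so for the second after the job is handed in, with the robot touching nothing.
It also fails if it takes over 32 s, if anything falls off the work surface, if the arm or the gripper's body presses on something with over 40 N, if the wrist force passes 120 N, or if a joint passes its speed limit or range.

## Working session

There is one attempt and no reset: what is moved stays moved. The work goes in short steps, Python scripts to look and compute and a tool call to move; the robot and the scene stay as the last step left them, time stands still between calls to the robot, and variables do not carry over. Pictures are saved under pics/ and viewed, and the job is handed in when it is done.

Besides the shell and the picture viewer there is one more tool, called after "Call:" as name(argument=value, ...) on one line, values as JSON. drive_tool: Moves the arm, as the interface text tells. Its arguments: {"type":"object","properties":{"deltas":{"type":"array","items":{"type":"array"}},"gripper":{"type":"number"}},"required":["deltas"]}

```bash
mkdir -p pics; cat > h.py <<'E'
import numpy as np,cv2
from bench import get_obs,camera,hand_in
def snap(n,f):
    c=camera(n); cv2.imwrite('pics/'+f,c['frame'][:,:,::-1]); return c
E
python3 - <<'E'
from h import *
for n in('top','side'):
    c=snap(n,n+'0.png'); print({k:c[k] for k in c if k!='frame'})
    np.savez(n+'0.npz',**c)
print(get_obs())
E
```

```text
{'fx': 435.11280303719724, 'fy': 435.11280303719724, 'cx': 283.32513675020004, 'cy': 208.85109354408556, 'eye': array([0.40107323, 0.00371439, 0.75427933]), 'attitude': array([-0.07720771,  0.7121418 , -0.69356138,  0.07658746])}
{'fx': 413.04215683455897, 'fy': 413.04215683455897, 'cx': 284.93896639202364, 'cy': 217.0705276841139, 'eye': array([ 0.21195784, -0.40563936,  0.48128002]), 'attitude': array([-0.42435609,  0.84868687, -0.28293257,  0.14000593])}
{'time_s': 0.1, 'q': array([ 1.11670914e+00,  1.81512080e-01,  1.60787167e+00,  3.35934721e-05,
        1.35377318e+00, -2.06310709e-01]), 'dq': array([-0.00216816, -0.00171178, -0.00283845,  0.00086898,  0.00121742,
        0.00059435]), 'joint_efforts': array([ 6.03352910e-04, -4.45870042e+01, -3.52238202e+01, -2.16188846e-04,
        4.08568099e-03,  7.28906275e-05]), 'eef_pos': array([0.14078564, 0.55701241, 0.2304663 ]), 'eef_rot': array([-2.69108502e-04,  1.23575134e-01,  9.92334910e-01, -7.34570766e-04]), 'wrist_force': array([ 0.00899475,  1.07556939, -0.02653578]), 'torque': array([-0.01895682,  0.0197278 , -0.08558357]), 'opening': 1.0015794005622836}
```

View pics/top0.png

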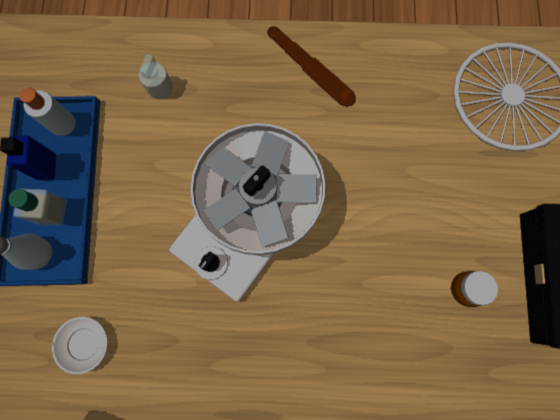

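View pics/side0.png

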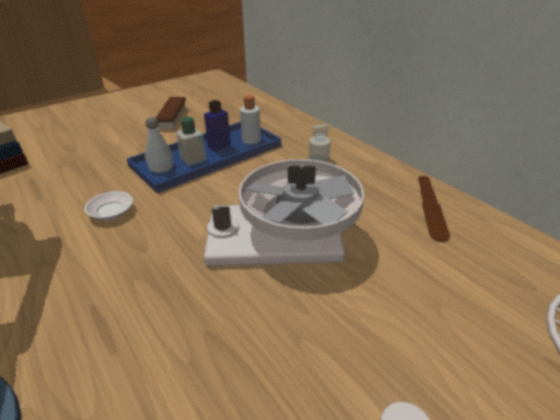

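The top view shows the nut's wing near (257,181), the knob near (209,262) and the foot to the lower left. The side view has the wing near (301,175). Next I'll measure both.

```bash
cat >> h.py <<'E'
from scipy.spatial.transform import Rotation as R
def rot(q): return R.from_quat([q[1],q[2],q[3],q[0]]).as_matrix()
def ray(c,u,v):
    d=rot(c['attitude'])@np.array([(u-c['cx'])/c['fx'],(v-c['cy'])/c['fy'],1]); return c['eye'],d/np.linalg.norm(d)
def plane(c,u,v,z):
    e,d=ray(c,u,v); return e+d*(z-e[2])/d[2]
def proj(c,p):
    x=rot(c['attitude']).T@(np.array(p)-c['eye']); return c['fx']*x[0]/x[2]+c['cx'],c['fy']*x[1]/x[2]+c['cy']
E
python3 - <<'E'
from h import *
t=dict(np.load('top0.npz')); s=dict(np.load('side0.npz'))
for n,c,(x,y),w in(('t',t,(257,184),22),('s',s,(301,175),22)):
    m=(c['frame'].max(2)<60).astype(np.uint8)
    k,l,st,ce=cv2.connectedComponentsWithStats(m)
    for i in range(1,k):
        if abs(ce[i][0]-x)<25 and abs(ce[i][1]-y)<25: print(n,st[i],ce[i])
    o=c['frame'][y-40:y+40,x-50:x+50,::-1]
    cv2.imwrite(f'pics/z{n}.png',cv2.resize(o,None,fx=7,fy=7,interpolation=cv2.INTER_CUBIC))
print(plane(t,257,181,.144),plane(t,209,262,.065),proj(s,plane(t,257,181,.144)))
E
```

```text
t [243 166  28  30 440] [256.78636364 180.92272727]
t [274 176   2   3   4] [274.75 176.75]
t [237 184   1   3   3] [237. 185.]
t [267 192  10  11  30] [273.23333333 197.4       ]
t [278 203   3   4   9] [278.88888889 204.11111111]
t [253 205   7   1   7] [256. 205.]
t [261 204   2   1   2] [261.5 204. ]
s [289 167  26  23 446] [301.21300448 175.90807175]
[0.57672514 0.04547803 0.144     ] [0.46462295 0.12143038 0.065     ] (np.float64(298.9888216538409), np.float64(168.33263878243156))
```

```bash
ls pics
```

```text
side0.png
top0.png
zs.png
zt.png
```

View pics/zt.png

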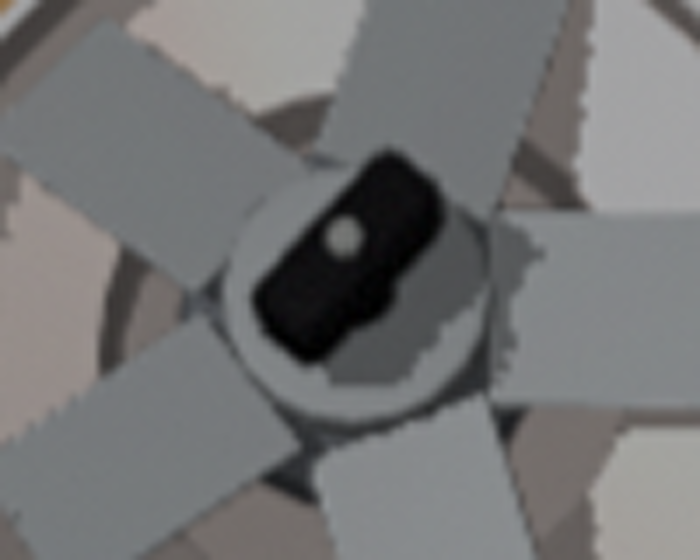

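View pics/zs.png

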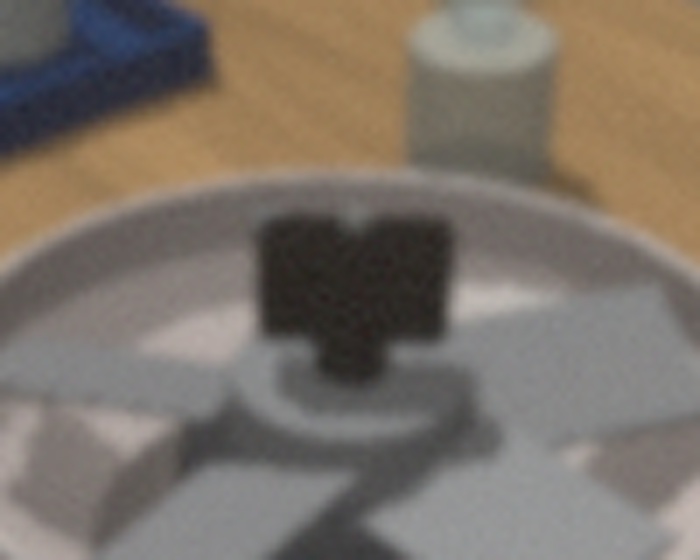

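```bash
python3 - <<'E'
from h import *
t=dict(np.load('top0.npz')); s=dict(np.load('side0.npz'))
T=lambda x,y:(207+x/7-.5+.07,144+y/7-.5+.07)
S=lambda x,y:(251+x/7-.43,135+y/7-.43)
a,da=ray(t,*T(344,237)); b,db=ray(s,*S(352,217))
k=np.linalg.lstsq(np.c_[da,-db],b-a,rcond=None)[0]
print('tri',a+k[0]*da,b+k[1]*db)
for z in(.144,.146): print(z,plane(t,*T(344,237),z),plane(s,*S(352,217),z))
p=plane(t,*T(383,152),.144);q=plane(t,*T(255,296),.144);d=p-q
print('edge',np.linalg.norm(d),np.degrees(np.arctan2(d[1],d[0])))
m=((t['frame'].max(2)<60)).astype(np.uint8); 
_,l=cv2.connectedComponents(m); i=l[181,257]
c=np.argwhere(l==i)[:,::-1].astype(np.float32)
w=np.array([plane(t,*x,.137)[:2] for x in c]); print(np.linalg.svd(w-w.mean(0))[2][0],w.mean(0))
r=cv2.minAreaRect((w*1000).astype(np.float32));print(r)
kn=plane(t,209,262,.065); print('knob',kn)
o=get_obs();m=rot(o['eef_rot']);print('yaxis',np.degrees(np.arctan2(m[1,1],m[0,1])),m[:,2])
# rim circle: expected pixels
for z in(.102,):
  print([np.round(proj(t,(.575+.105*np.cos(a),.046+.105*np.sin(a),z))) for a in (0,np.pi/2,np.pi,-np.pi/2)])
E
```

```text
tri [0.58135266 0.04739035 0.14648433] [0.58180303 0.04710609 0.14659749]
0.144 [0.58208954 0.04756887 0.144     ] [0.58467342 0.05061988 0.144     ]
0.146 [0.58149632 0.04742515 0.146     ] [0.5824633  0.04791436 0.146     ]
edge 0.04086121416099641 -38.43147357519884
[-0.80076156  0.59898324] [0.5788934  0.04625471]
((578.8135986328125, 45.44983673095703), (24.51946258544922, 47.62794876098633), 51.22579574584961)
knob [0.46462295 0.12143038 0.065     ]
yaxis 75.80305295314712 [-7.15640886e-04 -1.39137019e-03 -9.99998776e-01]
[array([261., 126.]), array([191., 188.]), array([255., 257.]), array([326., 191.])]
```

Wing centre is about (0.5815, 0.0475), with its long axis at about -38°. The jaw axis therefore has to go from 75.8° to 51.5°. I'll move above it first.

Call:
drive_tool(deltas=[[[0.022,-0.0255,0.003],-0.02],[[0.022,-0.0255,0.003],-0.02],[[0.022,-0.0255,0.003],-0.02],[[0.022,-0.0255,0.0],-0.02],[[0.022,-0.0255,0.0],-0.02],[[0.022,-0.0255,0.0],-0.02],[[0.022,-0.0255,0.0],-0.02],[[0.022,-0.0255,0.0],-0.02],[[0.022,-0.0255,0.0],-0.02],[[0.022,-0.0255,0.0],-0.02]], gripper=1.0)

```text
time_s: 1.1
eef_pos: [0.3622, 0.2924, 0.2356]
eef_rot: [-0.003, 0.222, 0.975, -0.003]
wrist_force: [0.7, -0.0, -0.8]
opening: 1.0
```

Call:
drive_tool(deltas=[[[0.022,-0.0245,0.0],-0.022],[[0.022,-0.0245,0.0],-0.022],[[0.022,-0.0245,0.0],-0.022],[[0.022,-0.0245,0.0],-0.022],[[0.022,-0.0245,0.0],-0.022],[[0.022,-0.0245,0.0],-0.022],[[0.022,-0.0245,0.0],-0.022],[[0.022,-0.0245,0.0],-0.022],[[0.022,-0.0245,0.0],-0.022],[[0.0,0.0,0.0],0.0]])

```text
time_s: 2.1
eef_pos: [0.5666, 0.0575, 0.2317]
eef_rot: [-0.006, 0.324, 0.946, -0.004]
wrist_force: [-0.6, 0.7, 0.3]
opening: 1.001
```

```bash
cat >> h.py <<'E'
def st():
    o=get_obs(); m=rot(o['eef_rot']); print(o['time_s'],o['eef_pos'].round(4),'yaw',np.degrees(np.arctan2(m[1,1],m[0,1])).round(2),'z',m[:,2].round(4),'F',o['wrist_force'].round(1),'M',o['torque'].round(2),'op',round(o['opening'],3),'q',o['q'].round(2))
E
python3 -c "
from h import *
snap('side','s1.png');st()"
```

```text
2.15 [0.5652 0.0589 0.2314] yaw 52.31 z [-0.0144 -0.0027 -0.9999] F [-0.2  0.8 -0.5] M [0.   0.02 0.  ] op 1.002 q [-0.1   0.18  1.61 -0.    1.37 -1.01]
```

View pics/s1.png

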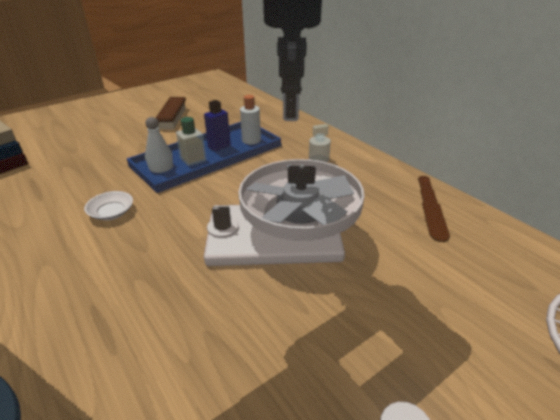

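The side view shows the gripper hanging above the fan with its finger tips near (291,118), clear of everything. I'll correct the offset and lower.

Call:
drive_tool(deltas=[[[0.008,-0.006,-0.01],-0.005],[[0.008,-0.006,-0.015],-0.005],[[0.0,0.0,-0.015],0.0],[[0.0,0.0,-0.015],0.0],[[0.0,0.0,-0.015],0.0],[[0.0,0.0,0.0],0.0]], gripper=0.7)

```text
time_s: 2.75
eef_pos: [0.5792, 0.0493, 0.1525]
eef_rot: [-0.009, 0.326, 0.945, -0.004]
wrist_force: [-0.5, 0.1, 0.7]
opening: 0.702
```

```bash
python3 -c "
from h import *
c=snap('side','s2.png');np.savez('s2.npz',**c);c=snap('top','t2.png');st()"
```

```text
2.85 [0.5807 0.0491 0.155 ] yaw 51.95 z [-0.0162 -0.0018 -0.9999] F [-0.4 -0.   0.8] M [-0.03 -0.02  0.02] op 0.7 q [-0.12  0.29  1.64 -0.    1.23 -1.02]
```

View pics/s2.png

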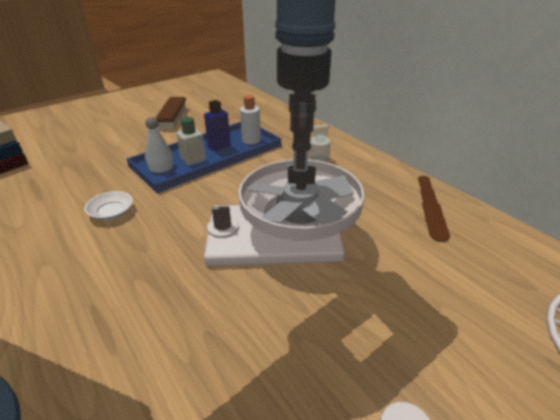

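View pics/t2.png

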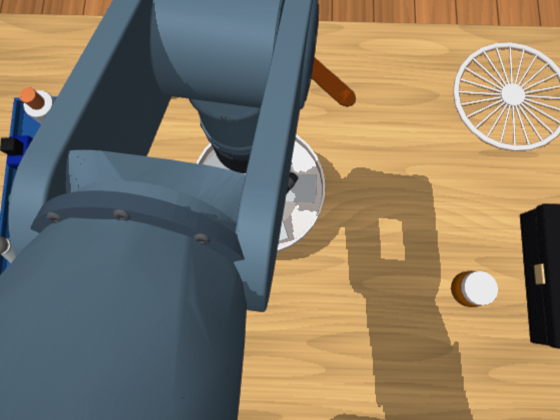

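The side view shows the fingers centred on the wing at (301,172). The top view is blocked by the arm. I'll lower to the wing now.

Call:
drive_tool(deltas=[[[0.001,-0.0015,-0.012],-0.005],[[0.0,0.0,-0.012],0.0],[[0.0,0.0,-0.01],0.0],[[0.0,0.0,-0.004],0.0],[[0.0,0.0,0.0],0.0]])

```text
time_s: 3.35
eef_pos: [0.583, 0.0477, 0.1155]
eef_rot: [-0.006, 0.328, 0.945, -0.003]
wrist_force: [-0.3, 0.1, 0.7]
opening: 0.701
```

```bash
python3 -c "
from h import *
c=snap('side','s3.png');st()
cv2.imwrite('pics/s3z.png',cv2.resize(c['frame'][110:240,220:390,::-1],None,fx=4,fy=4,interpolation=2))"
```

```text
3.4 [0.583  0.0477 0.1158] yaw 51.68 z [-0.0125 -0.0021 -0.9999] F [-0.3 -0.5 -0.4] M [-0.01 -0.    0.03] op 0.7 q [-0.12  0.34  1.66 -0.    1.15 -1.02]
```

View pics/s3z.png

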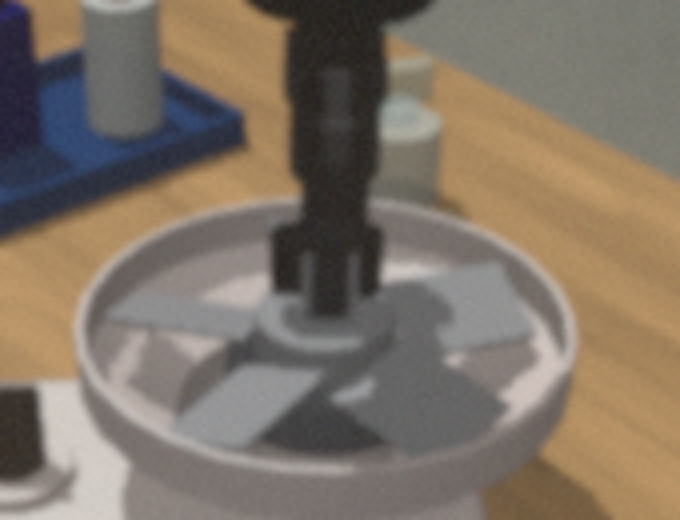

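The near finger hangs centred over the wing, which shows on both sides of it at about (327,265) in the zoomed view. The finger is clear of the hub. Closing.

Call:
drive_tool(deltas=[[[-0.001,0.0,0.0],0.0],[[0.0,0.0,0.0],0.0],[[0.0,0.0,0.0],0.0],[[0.0,0.0,0.0],0.0],[[0.0,0.0,0.0],0.0],[[0.0,0.0,0.0],0.0],[[0.0,0.0,0.0],0.0],[[0.0,0.0,0.0],0.0]], gripper=0.0)

```text
time_s: 4.2
eef_pos: [0.5819, 0.0465, 0.1172]
eef_rot: [-0.005, 0.328, 0.945, -0.004]
wrist_force: [-1.5, -1.3, -0.2]
opening: 0.2
```

```bash
python3 -c "
from h import *
st()"
```

```text
4.2 [0.5819 0.0465 0.1172] yaw 51.66 z [-0.012  -0.004  -0.9999] F [-1.5 -1.3 -0.2] M [0.09 0.04 0.05] op 0.2 q [-0.12  0.33  1.67 -0.01  1.15 -1.02]
```

Gripped: opening 0.2 is about 17 mm, which matches the wing. The forces are low. Turning clockwise, i.e. negative about z, and checking after the first part.

Call:
drive_tool(deltas=[[[0,0,0.0001],-0.05],[[0,0,0.0001],-0.06],[[0,0,0.0001],-0.06],[[0,0,0.0001],-0.06],[[0,0,0.0001],-0.06],[[0,0,0.0001],-0.06]])

```text
time_s: 4.8
eef_pos: [0.5818, 0.0463, 0.1179]
eef_rot: [-0.006, 0.493, 0.87, -0.004]
wrist_force: [-2.1, -1.5, -0.0]
opening: 0.204
```

```bash
python3 -c "
from h import *
st()"
```

```text
4.8 [0.5818 0.0463 0.1179] yaw 30.97 z [-1.330e-02 -6.000e-04 -9.999e-01] F [-2.1 -1.5 -0. ] M [ 0.01 -0.    0.12] op 0.204 q [-0.12  0.33  1.67 -0.    1.16 -0.66]
```

Call:
drive_tool(deltas=[[[0,0,0.0002],-0.08],[[0,0,0.0002],-0.08],[[0,0,0.0002],-0.08],[[0,0,0.0002],-0.08],[[0,0,0.0002],-0.08],[[0,0,0.0002],-0.08],[[0,0,0.0002],-0.08],[[0,0,0.0002],-0.08],[[0,0,0.0002],-0.08],[[0,0,0.0],0.0]])

```text
time_s: 5.8
eef_pos: [0.5812, 0.046, 0.1193]
eef_rot: [-0.006, 0.776, 0.63, -0.003]
wrist_force: [-0.7, 1.1, -1.1]
opening: 0.198
```

```bash
python3 -c "
from h import *
st()"
```

```text
5.8 [0.5812 0.046  0.1193] yaw -11.83 z [-0.0121  0.0065 -0.9999] F [-0.7  1.1 -1.1] M [-0.14 -0.09 -0.05] op 0.198 q [-0.13  0.33  1.67  0.01  1.16  0.08]
```

Call:
drive_tool(deltas=[[[0,0,0.0002],-0.06],[[0,0,0.0001],-0.055],[[0,0,0],0],[[0,0,0],0]])

```text
time_s: 6.2
eef_pos: [0.5812, 0.046, 0.1195]
eef_rot: [-0.006, 0.809, 0.587, -0.002]
wrist_force: [-0.9, -1.3, -0.6]
opening: 0.197
```

```bash
python3 -c "
from h import *
st()"
```

```text
6.2 [0.5812 0.046  0.1195] yaw -18.06 z [-0.0113  0.0072 -0.9999] F [-0.9 -1.3 -0.6] M [-0.15 -0.12 -0.11] op 0.197 q [-0.13  0.33  1.67  0.01  1.16  0.19]
```

The tool has turned 69.7°. Opening without moving, then rising.

Call:
drive_tool(deltas=[[[0,0,0],0],[[0,0,0],0],[[0,0,0],0],[[0,0,0],0],[[0,0,0],0],[[0,0,0],0]], gripper=0.8)

```text
time_s: 6.8
eef_pos: [0.5823, 0.0463, 0.1203]
eef_rot: [-0.006, 0.808, 0.589, -0.001]
wrist_force: [-0.8, 0.6, -0.4]
opening: 0.799
```

```bash
python3 -c "
from h import *
st()"
```

```text
6.8 [0.5823 0.0463 0.1203] yaw -17.79 z [-0.0091  0.0075 -0.9999] F [-0.8  0.6 -0.4] M [ 0.02 -0.05 -0.04] op 0.799 q [-0.13  0.33  1.67  0.01  1.16  0.18]
```

Call:
drive_tool(deltas=[[[0,0,0.015],0],[[0,0,0.025],0],[[0,0,0.03],0],[[0,0,0.03],0],[[-0.02,0.02,0.02],0],[[-0.025,0.03,0.0],0],[[-0.025,0.03,0.0],0],[[-0.025,0.03,0.0],0],[[-0.025,0.03,0.0],0],[[-0.025,0.03,0.0],0]])

```text
time_s: 7.8
eef_pos: [0.4358, 0.2175, 0.257]
eef_rot: [-0.002, 0.81, 0.586, 0.004]
wrist_force: [0.8, 0.5, 0.3]
opening: 0.798
```

Call:
drive_tool(deltas=[[[-0.025,0.03,0.0],0],[[-0.025,0.03,0.0],0],[[-0.025,0.03,0.0],0],[[-0.025,0.03,0.0],0],[[-0.025,0.03,0.0],0],[[-0.025,0.03,0.0],0],[[-0.025,0.03,0.0],0],[[-0.025,0.03,0.0],0],[[-0.02,0.02,0.0],0],[[0,0,0.0],0]])

```text
time_s: 8.8
eef_pos: [0.2029, 0.4907, 0.2723]
eef_rot: [-0.003, 0.809, 0.588, 0.013]
wrist_force: [0.1, -0.6, -0.7]
opening: 0.803
```

```bash
python3 - <<'E'
from h import *
t=snap('top','t4.png'); s=snap('side','s4.png'); st()
cv2.imwrite('pics/t4z.png',cv2.resize(t['frame'][144:224,207:307,::-1],None,fx=7,fy=7,interpolation=2))
m=((t['frame'].max(2)<60)).astype(np.uint8)
_,l=cv2.connectedComponents(m); i=l[181,257]
c=np.argwhere(l==i)[:,::-1].astype(np.float32)
w=np.array([plane(t,*x,.139)[:2] for x in c]); v=np.linalg.svd(w-w.mean(0))[2][0]
print(len(c),np.degrees(np.arctan2(v[1],v[0])),w.mean(0),cv2.minAreaRect((w*1000).astype(np.float32)))
E
```

```text
8.9 [0.2049 0.4892 0.2721] yaw -18.1 z [ 0.0186  0.0205 -0.9996] F [ 0.5  0.5 -0. ] M [-0.05  0.03  0.02] op 0.797 q [ 0.95  0.03  1.69 -0.    1.4   1.27]
432 -110.99830438640613 [0.57859628 0.04668026] ((578.1951293945312, 47.340789794921875), (47.91501235961914, 23.77051544189453), 70.84942626953125)
```

View pics/t4z.png

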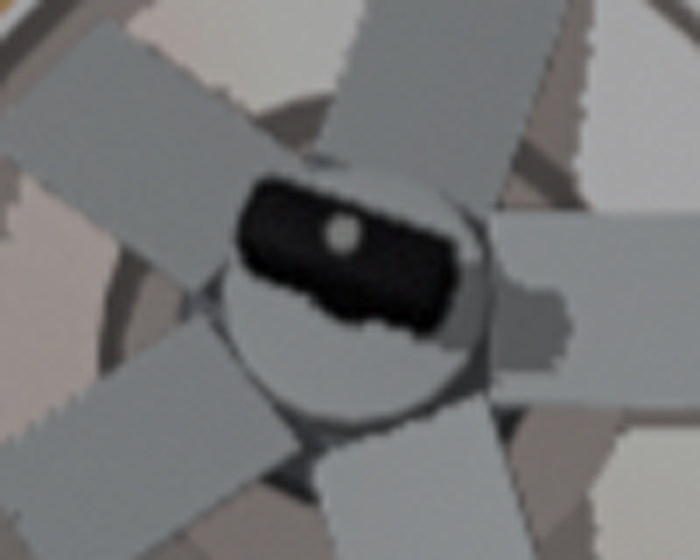

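View pics/t4.png

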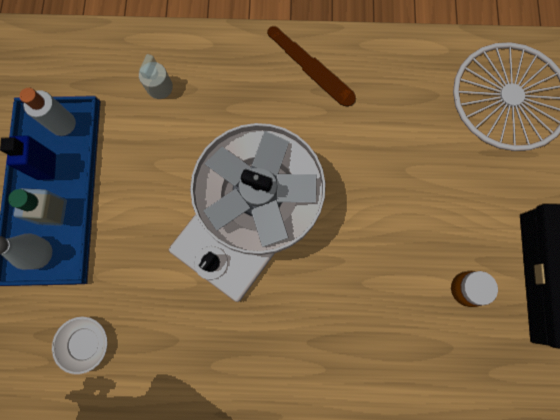

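View pics/s4.png

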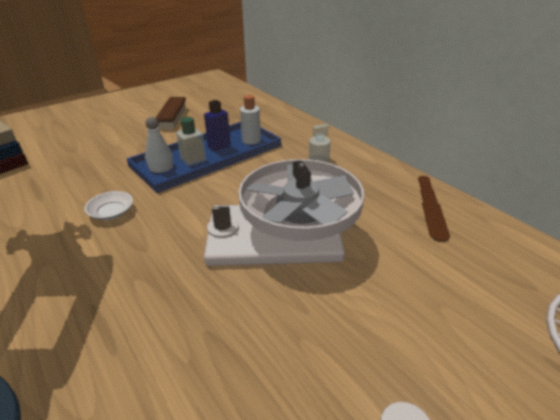

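The top and side views show the wing turned clockwise, now at about -109° to -111°, having started at about -37° to -38.5°. The knob at (209,262), the fan and everything else haven't moved, and the arm is clear. Handing in.

```bash
python3 -c "
from h import *
print(hand_in())"
```

```text
the job is handed in; nothing more can be done
None
```

I loosened the wing nut by about 70° clockwise seen from above (the undoing way for this thread), let go of it, moved the arm clear and handed the job in at about 9 s.

- **Turn:** the tool turned 69.7° while gripping. The before and after pictures give about 71–73°, a difference of a few degrees that is within what I'd expect from the camera measurement.
- **Forces:** every wrist force reading I took was under 3 N.
- **Rest of the scene:** in the last pictures the speed knob, the fan and the other objects are where they started, and the gripper is well away from everything. No check failed.

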